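# Start a batch of acid digestions on the hotplate

### The arm

A 6-joint arm with a two-finger parallel gripper is mounted at the origin on the work surface. World frame = base frame: x ahead of the robot, y to its left, z up, the work surface at z = 0. Lengths are in m, angles in rad, forces in N, time in s.
With the tool pointing down it reaches from about 0.275 to 0.825 m from the base axis. Payload 5.2 kg.
Tool frame: the origin (TCP) lies between the finger pads; the fingertips stand 19 mm ahead of it and the grasp point (between the pads) is the TCP; z points along the fingers, x is the direction in which the jaws open and shut, and the axes are right-handed (so a half turn about z gives the same grasp; the last joint's range is limited). The gripper opens to 93 mm and grips with 3 to 60 N. Pads are 15 mm wide; open, the fingers measure 128 mm over their backs; the gripper's body (75 mm by 188 mm) begins 65 mm behind the grasp point.
Start: joints at [0.911, 0.259, 1.535, -0, 1.348, -0.203], TCP at [0.243, 0.494, 0.238] pointing down, gripper open.
Joint ranges: [-3.14, 3.14], [-0.91, 2.08], [0.19, 2.58], [-1.22, 4.36], [0.22, 2.71], [-3.12, 3.12]. Speed limits (rad/s): [2.57, 2.57, 3.14, 3.14, 3.14, 3.14].

### API

Orientations are given as a unit quaternion [w, x, y, z].
In Python, from station import env, hand, kinematics, sense, snapshot, workorder, finder gives the robot as it stands. The module is installed in compiled form; this text tells all that it offers. Calls block until the motion is done:
- env.reach(position, orientation): joint-space move of the TCP to a pose.
- env.line_to(position, attitude=None, v=0.15): straight line of the TCP; attitude=None keeps the orientation; v is the mean speed in m/s.
- env.move_j(angles): joint-space move.
- hand.grip(opening, effort=None): finger opening in m; effort is the grip in N (None keeps the last); returns when the fingers have stopped.
- env.wait(seconds).
- kinematics.inverse_kinematics(position, orientation): joint angles nearest the present ones, or None.
- sense(): the state.
- snapshot(name): name is "scene" or "side" or "wrist"; returns a dict with "img" (480x640x3 uint8, red, green, blue), "depth" (480x640 float32, m along the optical axis (not along the pixel's ray), 0 where there is no reading), "fx", "fy", "cx", "cy" (pixels), "world_from_camera" (4x4, takes a point from camera to world coordinates). Camera axes: x right, y down, z forward; pixel columns grow to the right and rows downward; lengths in m; the calibration is good to about 2 mm. A picture is of the moment at which its call begins.
A pose or a line that the arm cannot do raises env.MotionError and nothing moves.
- workorder.finish_job(): hands the job in, once; it reports no verdict.
Trained networks look in the newest picture that a camera, given by its name, has taken for a name from the list of things; names that differ only in an ending like _2 or _b are one class to them, and where a whole thing is asked for, a point or a joint stands for the part that bears it (a point fixed in the world has none). Each returns a list of dicts, best first, with "score" (0 to 1); they miss things now and then, are a little off and sometimes report something else, mostly with a low value. They report only what shows in the picture. A call takes as long as a camera call. They do not tell look-alikes from the thing itself.
- finder.search_frame(camera, thing): "box" ([left, top, width, height] in pixels, round what is visible of it).
- finder.regions_of(camera, thing): "pixels" (480x640 bool, what is visible of it) and "box" ([left, top, width, height] in pixels, round what is visible of it).
- finder.pinpoint(camera, thing): "uv" ([column, row] in pixels: a listed point, or the origin of a listed thing).
The state is a dict: "time_s": time; "joint_pos": joint angles; "dq": joint speeds; "effort": joint torques, N m; "tool_pos": TCP position; "ee_rot": TCP orientation; "force": force on the tool from outside, world axes, zero at the start; "torque": the same for the moment, N m; "gripper_width": finger opening in m.
Only numpy, scipy, OpenCV 4.12 (cv2) and the standard library are available. Lean on these libraries where they do the work, as an engineer would, in place of code of your own. Each camera call takes 0.05 s, during which the arm holds its last target. There are 200 camera calls.

### The job

Start the digestion batch: first pull the extraction inlet's stiff slide gate out until its handle stands at the half-open line, then stand every digestion vessel (the small white screw-lid jars) upright in the bath pan while the pan is still at its rest place on the hotplate. Then slide the loaded pan across the deck, without lifting it, until it is centred on the dark heating disc, and last of all push in the regulator's dial and turn it clockwise to the next position, where it must spring out again. Leave the gate at its line and leave the other things on the bench alone.

Things in the scene. Friction and masses are not known exactly. Their poses are not given: they have to be found in the camera images.
- gate (a joint): opening of the extraction gate in m: 0 shut, 0.055 at the half-open line, 0.110 fully open. It slides level along the extractor's own -x axis (roughly toward the robot), is stiff (about 8 to 12 N to move) and stays where it is left
- gate_grip (a point): grip point on the gate's handle, a bright steel upright plate 12 mm thick along the slide direction, 70 mm wide across it, from z 62 mm to 122 mm; this point is in its middle, 20 mm below its top edge. Its x axis points back to the inlet tower (opposite to the pull), its y axis along the handle's width.
- gate_half_line (a point): point midway between the two bold middle stripes painted on the rail tops, the half-open line (thinner stripes mark shut and fully open), same axes as gate_grip; the handle's middle is above the line when the gate is half open
- inlet_front (a point): middle of the front face (toward the gate handle) of the fixed beige extraction inlet tower, on the table; axes as gate_grip. Tower 130 mm square, top at z 151 mm, with a mouth 30 mm deep on its +y side. The shut handle is 55 mm in front of this face; it runs between two level rails 104 mm apart, of an open aluminium frame (136 mm wide, tops at z 71 mm) reaching 188 mm in front of this face
- hotplate: low beige bench hotplate, fixed, 200 mm (its x) by 460 mm (its y); flat steel deck 66 mm above the table; origin on the table under its middle
- heat_disc: centre of the heating disc, a dark round plate 170 mm across set flush in the deck at one end; origin at the deck's surface
- rest_place: centre of the rest place, a square of four black corner marks (170 x 190 mm) on the other end of the deck, 220 mm from the heating disc; origin at the deck's surface
- pan: the stainless bath pan, loose, 180 mm (its x) by 200 mm (its y) outside, 45 mm high, walls and floor 3 mm; 0.45 to 0.7 kg; origin at the centre of its underside. A handle stands out from each y side: a round bar 12 mm thick, 84 mm long along the pan's x, its middle 135 mm from the origin along +y or -y and 38 mm above the underside, with 29 mm free between bar and wall. Starts empty at the rest place
- vessel1_mid (a point): digestion vessel: plain white jar with a ribbed screw lid, 46 mm in diameter, 64 mm high, about 150 g with most of it low down; this point is half-way up (32 mm above its underside), z along its axis. Four to six vessels are present; absent ones read None
- vessel2_mid (a point): digestion vessel: plain white jar with a ribbed screw lid, 46 mm in diameter, 64 mm high, about 150 g with most of it low down; this point is half-way up (32 mm above its underside), z along its axis. Four to six vessels are present; absent ones read None
- vessel3_mid (a point): digestion vessel: plain white jar with a ribbed screw lid, 46 mm in diameter, 64 mm high, about 150 g with most of it low down; this point is half-way up (32 mm above its underside), z along its axis. Four to six vessels are present; absent ones read None
- vessel4_mid (a point): digestion vessel: plain white jar with a ribbed screw lid, 46 mm in diameter, 64 mm high, about 150 g with most of it low down; this point is half-way up (32 mm above its underside), z along its axis. Four to six vessels are present; absent ones read None
- vessel5_mid (a point): digestion vessel: plain white jar with a ribbed screw lid, 46 mm in diameter, 64 mm high, about 150 g with most of it low down; this point is half-way up (32 mm above its underside), z along its axis. Four to six vessels are present; absent ones read None
- vessel6_mid (a point): digestion vessel: plain white jar with a ribbed screw lid, 46 mm in diameter, 64 mm high, about 150 g with most of it low down; this point is half-way up (32 mm above its underside), z along its axis. Four to six vessels are present; absent ones read None
- dial (a joint): angle of the regulator's dial in rad, growing clockwise from above: about 0 at off (start), 1.05 at the next position, 2.09 at the last. At each position it has 0.1 rad of play and is locked until the dial is pushed in; it must not be wrenched against the lock
- dial_press (a joint): how far the dial is pushed in, in m: 0 out, 0.007 fully in. A spring pushes it out (about 5 N at first, 9.5 N fully in). It turns freely when pushed in at least 0.005; let go within 0.1 rad of a position it springs out; let go elsewhere it stays in
- dial_grip (a point): grip point of the dial, on its upright turning axis, in the bar that stands on the dial's disc: bar 60 mm long (this point's x), 16 mm wide (y), its top 16 mm above this point; the disc (68 mm across) lies 14 mm below this point and may be pressed with the fingertips
- regulator: beige box of the heating regulator, fixed, 200 mm (x) by 150 mm (y), 85 mm high, origin on the table under its middle; the dial is on its top, 30 mm toward its -x end. Black studs mark the three positions, the off one longer
- beaker: bystander: empty glass beaker, 60 mm across, 85 mm high; origin under its centre (so for all bystanders)
- reagent_jar: bystander: white reagent jar with a smooth cap, 62 mm across, 110 mm high
- amber_bottle: bystander: amber glass bottle 60 mm across, 130 mm high
- tongs: bystander: steel crucible tongs lying flat, 210 mm long
- weight: bystander: knobbed steel weight 48 mm across, 72 mm high
- mortar: bystander: white mortar bowl 100 mm across, 55 mm high
Things that resemble listed ones, but are neither listed nor needed, are in the scene too. Leave any green or red look-alike of the part that bears vessel1_mid alone.

How it is judged:
By the outcome, as a careful person would: the job done as asked, in the order asked, and still so for the second after the job is handed in, with the robot touching nothing.
Of vessel1, vessel2, vessel3, vessel4, vessel5, vessel6 only 4 to 6 are there at a start; the rules pass over those that are not, and their reading is None.
At some moment in a run one of vessel1, vessel2, vessel3, vessel4, vessel5, vessel6 may be knocked a few centimetres aside while the robot is not near it.
Once in a run the grip may slacken for a moment while it holds something.
It also fails if it takes over 208 s, if anything falls off the work surface, if the arm or the gripper's body presses on something with over 40 N, if the wrist force passes 120 N, or if a joint passes its speed limit or range.

## Working session

There is one attempt and no reset: what is moved stays moved. The work goes in short steps, each a Python script; the robot and the scene stay as the last script left them, time stands still between calls to the robot, and variables do not carry over. Pictures are saved under pics/ and viewed, about 12 in all and at most 16, crops included, and the job is handed in when it is done.

```bash
ls; mkdir -p pics; cat > h.py <<'E'
import numpy as np, cv2
from station import env, hand, kinematics, sense, snapshot, workorder, finder
def snap(name, save=None):
    s=snapshot(name)
    if save: cv2.imwrite(f'pics/{save}.png', s['img'][:,:,::-1])
    return s
def cloud(s):
    d=s['depth'].astype(float); v,u=np.mgrid[0:480,0:640]
    P=np.stack([(u-s['cx'])/s['fx']*d,(v-s['cy'])/s['fy']*d,d,np.ones_like(d)],-1)@s['world_from_camera'].T
    P=P[...,:3]; P[d<=0]=np.nan; return P
def ray_z(s,uv,z):
    T=s['world_from_camera']; r=T[:3,:3]@np.array([(uv[0]-s['cx'])/s['fx'],(uv[1]-s['cy'])/s['fy'],1]); o=T[:3,3]
    return o+r*(z-o[2])/r[2]
def proj(s,p):
    T=s['world_from_camera']; c=T[:3,:3].T@(np.asarray(p,float)-T[:3,3]); return np.array([s['fx']*c[0]/c[2]+s['cx'],s['fy']*c[1]/c[2]+s['cy']])
def qdown(a):
    "tool down, jaw axis at world angle a"
    return np.array([0,np.cos(a/2),np.sin(a/2),0])
E
python3 - <<'E'
from h import *
np.set_printoptions(precision=3,suppress=True)
st=sense(); print(st['ee_rot'],st['tool_pos'],st['time_s'],st['gripper_width'])
for n in ['scene','side']:
    s=snap(n,n+'0'); P=cloud(s); print(n,s['world_from_camera'],s['fx'])
    for t in ['gate_grip','gate_half_line','inlet_front','hotplate','heat_disc','rest_place','pan','vessel1_mid','dial_grip','regulator','beaker','reagent_jar','amber_bottle','tongs','weight','mortar']:
        for r in finder.pinpoint(n,t)[:8]:
            u,v=np.round(r['uv']).astype(int)
            print(t,round(r['score'],2),u,v,P[min(max(v,0),479),min(max(u,0),639)])
E
```

```text
pics
[ 0.     0.849  0.529 -0.001] [0.242 0.493 0.237] 0.0 0.09292580558351939
scene [[-0.797  0.512 -0.32   0.925]
 [ 0.604  0.676 -0.423  0.663]
 [-0.001 -0.53  -0.848  1.309]
 [ 0.     0.     0.     1.   ]] 557.2671005959817
gate_half_line 0.96 212 142 [ 0.454 -0.467 -0.003]
inlet_front 0.58 182 180 [ 0.634 -0.298  0.115]
heat_disc 0.76 217 238 [ 0.646 -0.113  0.064]
heat_disc 0.61 266 287 [0.626 0.085 0.066]
heat_disc 0.34 306 228 [0.439 0.003 0.063]
pan 0.6 266 286 [0.625 0.083 0.068]
vessel1_mid 0.74 342 272 [0.446 0.164 0.06 ]
vessel1_mid 0.63 307 170 [ 0.318 -0.154  0.064]
vessel1_mid 0.61 268 169 [ 0.401 -0.231  0.054]
vessel1_mid 0.53 272 143 [ 0.333 -0.309  0.051]
dial_grip 0.91 371 358 [0.559 0.4   0.135]
regulator 0.87 356 379 [0.602 0.406 0.086]
regulator 0.55 343 274 [0.443 0.165 0.048]
beaker 0.88 308 262 [0.495 0.085 0.054]
reagent_jar 0.68 341 276 [0.447 0.163 0.038]
reagent_jar 0.47 360 380 [0.595 0.412 0.082]
reagent_jar 0.26 278 223 [ 0.489 -0.056  0.062]
amber_bottle 0.57 404 307 [0.386 0.333 0.06 ]
tongs 0.58 430 416 [0.5   0.559 0.004]
tongs 0.33 309 262 [0.49
[... 610 characters left out ...]
28  0.07 ]
pan 0.86 356 231 [0.621 0.083 0.07 ]
pan 0.69 251 189 [0.415 0.462 0.02 ]
vessel1_mid 0.9 288 335 [ 0.298 -0.18   0.066]
vessel1_mid 0.79 321 385 [ 0.316 -0.341  0.064]
vessel1_mid 0.64 329 346 [ 0.378 -0.252  0.065]
dial_grip 0.54 296 166 [0.557 0.395 0.118]
regulator 0.84 304 196 [0.552 0.321 0.049]
regulator 0.61 398 374 [ 0.518 -0.359  0.003]
beaker 0.93 313 265 [0.464 0.046 0.028]
reagent_jar 0.7 288 253 [0.413 0.115 0.035]
amber_bottle 0.74 252 229 [0.357 0.288 0.006]
amber_bottle 0.49 290 255 [0.418 0.113 0.026]
tongs 0.46 263 170 [0.477 0.505 0.051]
weight 0.62 361 337 [ 0.474 -0.24   0.032]
mortar 0.72 397 372 [ 0.52  -0.352  0.001]
mortar 0.67 254 188 [0.424 0.454 0.027]
```

View pics/scene0.png

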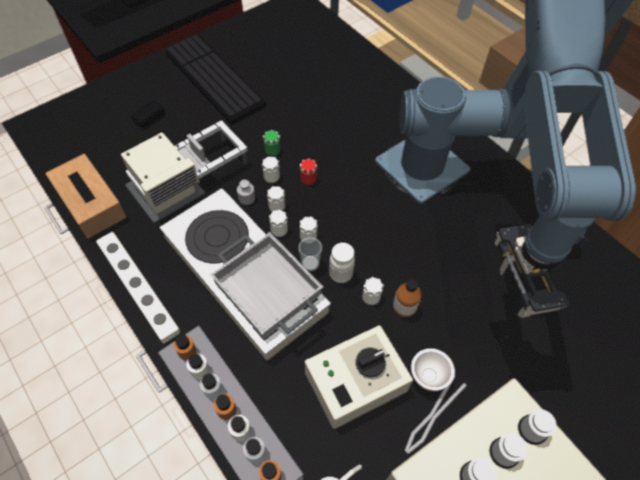

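View pics/side0.png

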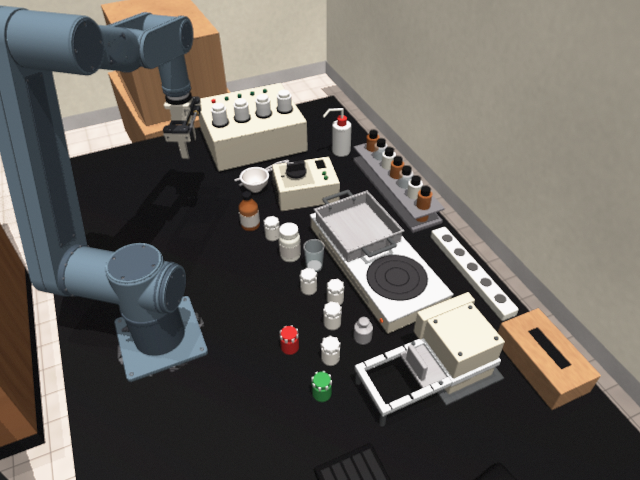

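```bash
cat >> h.py <<'E'
def crop(Ps,c,r,z0,z1):
    out=[]
    for P in Ps:
        q=P.reshape(-1,3); m=(np.hypot(q[:,0]-c[0],q[:,1]-c[1])<r)&(q[:,2]>z0)&(q[:,2]<z1); out.append(q[m])
    return out
def rect(q):
    (c,wh,a)=cv2.minAreaRect((q[:,:2]*1000).astype(np.float32)); return np.round(c,1),np.round(wh,1),round(a,1)
E
python3 - <<'E'
from h import *
np.set_printoptions(precision=3,suppress=True)
S=[snap('scene'),snap('side')]; Ps=[cloud(s) for s in S]
seeds={k:ray_z(S[0],uv,0.064) for k,uv in dict(a=(271,162),b=(276,191),c=(278,216),d=(308,223),e=(373,284)).items()}
for k,c in seeds.items():
    qs=crop(Ps,c,.035,.056,.072)
    for q in qs:
        if len(q)>5:
            (cc,r)=cv2.minEnclosingCircle((q[:,:2]*1000).astype(np.float32)); print(k,len(q),q.mean(0),np.round(cc,1),round(r,1),end=' | ')
    print()
def show(n,c,r,z0,z1):
    for q in crop(Ps,c,r,z0,z1):
        if len(q)>5: print(n,len(q),*rect(q),'zmed',round(float(np.median(q[:,2])),4))
show('handle',(.53,-.385),.07,.100,.128)
show('tower',(.6,-.36),.15,.145,.158)
show('rails',(.5,-.4),.16,.065,.077)
show('pan',(.62,.08),.19,.104,.118)
show('deck',(.63,-.02),.3,.062,.0705)
show('reg',(.6,.41),.16,.081,.089)
show('dial',(.56,.4),.06,.098,.16)
for n,c in dict(weight=(.49,-.21),beaker=(.475,.06),jar=(.43,.14),amber=(.37,.31)).items():
    show(n,c,.045,.066,.14)
E
```

```text
a 158 [ 0.387 -0.241  0.062] [ 386.8 -243. ] 25.8 | a 230 [ 0.385 -0.246  0.063] [ 387.  -244.8] 25.7 | 
b 172 [ 0.438 -0.143  0.063] [ 437.1 -144.5] 27.6 | b 198 [ 0.436 -0.148  0.062] [ 437.5 -145.4] 25.7 | 
c 184 [ 0.479 -0.074  0.062] [479.7 -76. ] 25.0 | c 176 [ 0.478 -0.078  0.063] [479.8 -74. ] 25.2 | 
d 189 [ 0.427 -0.006  0.063] [428.1  -6.8] 25.6 | d 162 [ 0.425 -0.009  0.062] [428.   -9.7] 25.5 | 
e 231 [0.409 0.242 0.063] [408.6 239.9] 25.2 | e 128 [0.409 0.238 0.062] [406.5 240.5] 25.9 | 
handle 132 [ 538.  -390.3] [72.6 14.4] 89.8 zmed 0.1185
handle 268 [ 565.  -393.8] [69.7 70.3] 0.0 zmed 0.1184
tower 1629 [ 666.4 -373.1] [149.  163.5] 2.5 zmed 0.1476
tower 2313 [ 663.6 -378.4] [153.1 159.9] 0.7 zmed 0.1473
rails 840 [ 518.7 -382.3] [220.9 159.8] 3.0 zmed 0.0695
rails 1835 [ 528.5 -357.9] [237.7 215.7] 1.4 zmed 0.0699
pan 1413 [579.6  86.3] [285.8 282.9] 4.1 zmed 0.1094
pan 857 [580.7  84.7] [287.5 288.1] 3.3 zmed 0.1093
deck 9664 [662.5 -39.7] [510.1 528.5] 1.3 zmed 0.0662
deck 6590 [660.4  -9.9] [510.6 466.4] 3.2 zmed 0.066
reg 4281 [585.2 392. ] [150.6 200.4] 79.2 zmed 0.0848
reg 1129 [585.1 387.9] [156.4 199.8] 78.9 zmed 0.0848
dial 712 [557.5 397.8] [66.6 65.2] 86.6 zmed 0.1063
dial 298 [552.5 380.4] [50.9 67.2] 73.7 zmed 0.1124
weight 53 [ 491.5 -218.4] [24.1 25.7] 70.4 zmed 0.0699
weight 76 [ 489.7 -222.2] [26.  26.6] 44.2 zmed 0.0706
beaker 212 [475.4  66.1] [59.  58.1] 63.7 zmed 0.0786
beaker 208 [475.5  64.6] [60.6 61.5] 20.8 zmed 0.0771
jar 546 [429.4 140.4] [58.1 59.5] 87.0 zmed 0.1067
jar 416 [427.  135.4] [60.3 60.3] 11.7 zmed 0.1024
amber 509 [365.3 319.3] [50.  58.9] 27.2 zmed 0.0934
amber 328 [360.1 306.2] [46.2 57. ] 87.6 zmed 0.0918
```

```bash
cat >> h.py <<'E'
def comp(P,c,r,z0,z1,n=1):
    "biggest image-connected blob of points in a cylinder"
    with np.errstate(invalid='ignore'):
        m=(np.hypot(P[...,0]-c[0],P[...,1]-c[1])<r)&(P[...,2]>z0)&(P[...,2]<z1)
    k,l,st,_=cv2.connectedComponentsWithStats(m.astype(np.uint8),connectivity=8)
    if k<2: return np.zeros((0,3))
    return P[l==1+np.argmax(st[1:,4])]
E
python3 - <<'E'
from h import *
np.set_printoptions(precision=3,suppress=True)
S=[snap('scene'),snap('side')]; Ps=[cloud(s) for s in S]
def show(n,*a):
    for P in Ps:
        q=comp(P,*a)
        if len(q)>5: print(n,len(q),*rect(q),'zmed',round(float(np.median(q[:,2])),4), 'max',round(float(q[:,2].max()),4))
show('handle',(.538,-.39),.045,.108,.126)
show('tower',(.65,-.36),.15,.146,.158)
show('rails',(.5,-.4),.16,.066,.0745)
show('pan',(.62,.08),.17,.1065,.116)
show('deck',(.63,-.02),.3,.0635,.0685)
show('reg',(.6,.41),.16,.081,.089)
show('dialbar',(.56,.393),.06,.122,.16)
show('dialdisc',(.56,.393),.06,.098,.112)
for i,s in enumerate(S):
    c={0:(130,110,260,250),1:(340,180,510,430)}[i]
# compose crops
a=S[0]['img'][110:270,110:310]; b=S[0]['img'][200:410,200:420]; c=S[1]['img'][240:430,340:520]
f=lambda x,w,h:cv2.resize(x,(w,h),interpolation=cv2.INTER_CUBIC)
im=np.hstack([f(a,400,300),f(S[0]['img'][330:405,320:420],400,300)]); im2=np.hstack([f(c,400,300),f(b,400,300)])
cv2.imwrite('pics/c1.png',np.vstack([im,im2])[:,:,::-1])
E
```

```text
handle 102 [ 538.5 -390.9] [12.6 74.8] 0.0 zmed 0.1193 max 0.126
handle 198 [ 535.8 -394.9] [68.3 16.4] 89.2 zmed 0.1197 max 0.1258
tower 1224 [ 663.7 -373.6] [149.4 161.6] 0.7 zmed 0.1483 max 0.1569
tower 1817 [ 662.5 -379.4] [150.9 160.7] 0.2 zmed 0.1479 max 0.1545
rails 648 [ 494.6 -393.6] [166.6 143. ] 0.1 zmed 0.0695 max 0.0744
rails 1580 [ 528.7 -394.9] [237.5 140.3] 0.8 zmed 0.07 max 0.0745
pan 1083 [627.2  90.5] [188.2 280.7] 3.7 zmed 0.1102 max 0.1159
pan 629 [629.6  86.8] [190.1 282.9] 3.0 zmed 0.1101 max 0.1159
deck 2770 [ 644.7 -137.3] [202.9 210. ] 2.9 zmed 0.0658 max 0.0685
deck 3160 [642.1 -82. ] [205.2 325.4] 2.8 zmed 0.0659 max 0.0685
reg 4183 [585.5 391.7] [150.3 200. ] 79.2 zmed 0.0847 max 0.089
reg 1122 [585.7 389.3] [157.3 201.1] 79.2 zmed 0.0848 max 0.089
dialbar 225 [556.  396.9] [17.9 59.8] 78.2 zmed 0.133 max 0.1406
dialbar 104 [556.  393.9] [25.2 59.6] 81.2 zmed 0.1306 max 0.1404
dialdisc 455 [557.4 397.5] [65.3 68.1] 7.6 zmed 0.1041 max 0.1119
dialdisc 147 [551.9 380. ] [42. 67.] 72.9 zmed 0.1046 max 0.1114
```

View pics/c1.png

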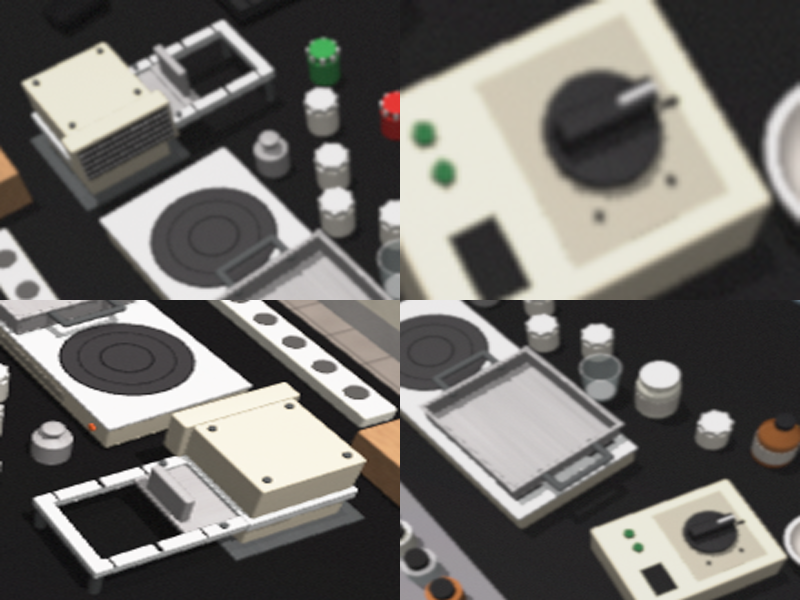

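```bash
cat >> h.py <<'E'
def best_yaw(p,a):
    "half-turn variant with the most central joint 6"
    o=[]
    for b in (a,a+np.pi,a-np.pi):
        q=kinematics.inverse_kinematics(np.asarray(p,float),qdown(b))
        if q is not None: o.append((abs(q[5]),b))
    return min(o)[1]
E
python3 - <<'E'
from h import *
np.set_printoptions(precision=3,suppress=True)
p=[.49,-.393,.30]; a=best_yaw(p,0); print(a,kinematics.inverse_kinematics(p,qdown(a)))
env.reach(p,qdown(a)); hand.grip(.045,40)
s=snap('wrist','w1'); P=cloud(s)
print(s['world_from_camera'],sense()['time_s'],sense()['tool_pos'])
for t in ['gate_grip','gate_half_line','inlet_front']:
    for r in finder.pinpoint('wrist',t)[:3]:
        u,v=np.round(r['uv']).astype(int); print(t,round(r['score'],2),u,v,P[np.clip(v,0,479),np.clip(u,0,639)],ray_z(s,r['uv'],.071),ray_z(s,r['uv'],.102))
for n,a in dict(handle=((.538,-.39),.045,.108,.126),rails=((.5,-.4),.16,.066,.0745),tower=((.65,-.36),.15,.146,.158)).items():
    q=comp(P,*a)
    if len(q)>5: print(n,len(q),*rect(q),np.median(q[:,2]),q[:,0].min(),q[:,0].max())
E
```

```text
0 [-0.853  0.372  1.226 -0.     1.544 -0.853]
[[ 1.     0.    -0.001  0.49 ]
 [-0.    -0.955 -0.298 -0.31 ]
 [-0.001  0.298 -0.955  0.447]
 [ 0.     0.     0.     1.   ]] 6.0917 [ 0.49  -0.393  0.3  ]
gate_grip 0.97 360 210 [ 0.531 -0.387  0.121] [ 0.537 -0.399  0.071] [ 0.534 -0.391  0.102]
handle 1063 [ 536.4 -393.2] [12.3 69.3] 0.8 0.12183232351793294 0.5298353198140967 0.5427046082477295
rails 8455 [ 505.5 -394.7] [191.4 137. ] 0.9 0.07128120827909562 0.40889520182914263 0.6022476573916632
tower 28359 [ 662.6 -377.4] [150.4 157.2] 0.9 0.14757408264418093 0.5862877471729725 0.7367526834101937
```

View pics/w1.png

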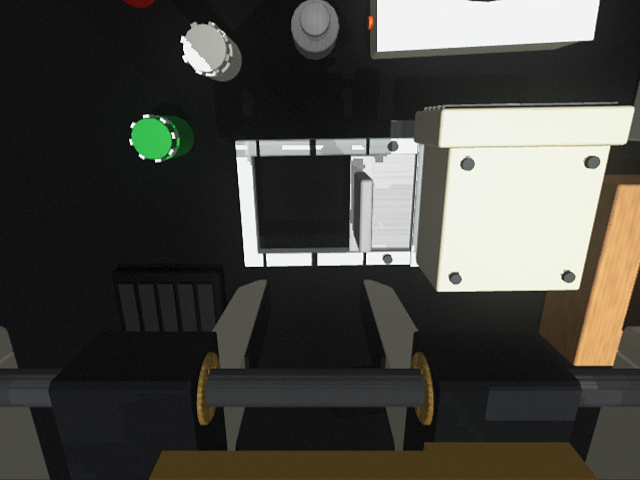

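```bash
python3 - <<'E'
from h import *
np.set_printoptions(precision=1,suppress=True,linewidth=200)
s=snap('wrist'); g=s['img'].mean(2)
for rows in ((142,155),(254,264)):
    pr=g[rows[0]:rows[1],240:415].mean(0)
    th=pr<170; k=np.flatnonzero(np.diff(np.r_[0,th.astype(int),0]))
    for a,b in k.reshape(-1,2):
        w=(200-pr[a:b]).clip(0); c=240+(np.arange(a,b)*w).sum()/w.sum()
        print(rows,a+240,b+240,round(c,1),ray_z(s,(c,sum(rows)/2),.071)*1000)
E
```

```text
(142, 155) 256 260 257.5 [ 432.2 -335.3   71. ]
(142, 155) 309 316 312.3 [ 487.3 -335.3   71. ]
(142, 155) 323 338 330.0 [ 505.  -335.3   71. ]
(142, 155) 366 370 367.4 [ 542.6 -335.3   71. ]
(142, 155) 388 397 391.5 [ 566.8 -335.3   71. ]
(254, 264) 240 244 241.5 [ 409.1 -453.9   71. ]
(254, 264) 263 266 264.2 [ 434.1 -453.9   71. ]
(254, 264) 312 317 314.1 [ 489.  -453.9   71. ]
(254, 264) 363 366 364.2 [ 544.2 -453.8   71. ]
(254, 264) 383 392 387.0 [ 569.3 -453.8   71. ]
```

```bash
python3 - <<'E'
from h import *
np.set_printoptions(precision=4,suppress=True)
t=0.0148; q=qdown(t); ax=np.array([np.cos(t),np.sin(t),0])
g=np.array([.5364,-.3933,.106])
env.reach(g+[0,0,.08],q); env.line_to(g,v=.12)
hand.grip(0.0,50); print(sense()['tool_pos'],sense()['gripper_width'],sense()['force'])
L=.5364-.4882
env.line_to(g-ax*L*.5,v=.04); print(sense()['tool_pos'],sense()['gripper_width'],sense()['force'])
env.line_to(g-ax*L,v=.04); env.wait(.2); print(sense()['tool_pos'],sense()['gripper_width'],sense()['force'],sense()['time_s'])
hand.grip(.045); env.line_to(g-ax*L+[0,0,.08],v=.15); env.reach([.49,-.393,.30],qdown(0))
s=snap('wrist','w2'); P=cloud(s)
qq=comp(P,(.488,-.39),.06,.108,.126); print(*rect(qq),qq[:,0].min(),qq[:,0].max(),sense()['time_s'])
E
```

```text
[ 0.5367 -0.3933  0.1062] 0.011493132942801534 [1.3553 0.3825 0.9171]
[ 0.5138 -0.3937  0.1062] 0.01195654713318335 [ 6.3862 -0.2735 -0.951 ]
[ 0.4897 -0.394   0.1062] 0.011951229869431134 [ 6.4286  0.1733 -1.2171] 9.9917
[ 489.2 -393.8] [12.  68.8] 1.2 0.48333677231193223 0.49557833833698217 11.9917
```

View pics/w2.png

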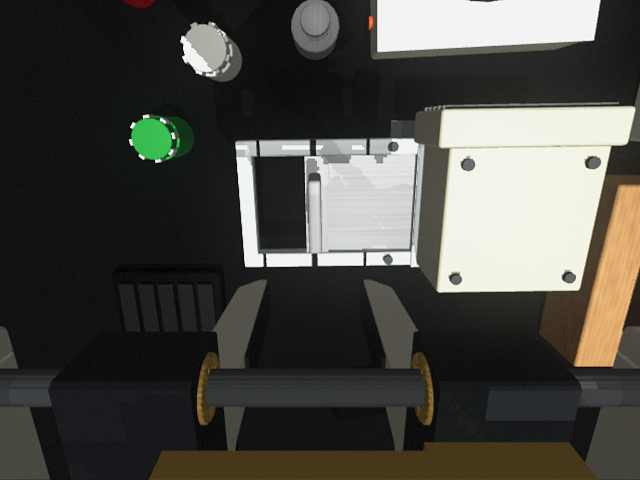

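```bash
python3 - <<'E'
from h import *
np.set_printoptions(precision=4,suppress=True)
env.reach([.56,-.24,.42],qdown(0)); 
s=snap('wrist','w3'); P=cloud(s); g=s['img'].astype(int)
print('deck',*rect(comp(P,(.64,-.03),.3,.062,.070)))
# disc: dark pixels on deck height
m=(np.abs(P[...,2]-.066)<.006)&(g.max(2)<110)&(np.hypot(P[...,0]-.64,P[...,1]+.13)<.11)
k,l,st,_=cv2.connectedComponentsWithStats(m.astype(np.uint8)); i=1+np.argmax(st[1:,4]); q=P[l==i]; (c,r)=cv2.minEnclosingCircle((q[:,:2]*1000).astype(np.float32)); print('disc',c,r,rect(q))
for r in finder.pinpoint('wrist','heat_disc')[:2]: print(r, ray_z(s,r['uv'],.066))
env.reach([.56,-.02,.42],qdown(0))
s=snap('wrist','w4'); P=cloud(s)
print('pan',*rect(comp(P,(.63,.088),.17,.1065,.116)))
print('deck',*rect(comp(P,(.64,-.03),.3,.062,.070)))
for t in ('rest_place','pan'):
  for r in finder.pinpoint('wrist',t)[:2]: print(t,r, ray_z(s,r['uv'],.066))
print(sense()['time_s'])
cv2.imwrite('pics/w34.png',np.vstack([cv2.resize(cv2.imread(f'pics/{n}.png')[:300],(640,300)) for n in('w3','w4')]))
E
```

```text
deck [ 643.3 -127.6] [202.5 228.8] 2.7
disc (643.34814453125, -119.53384399414062) 85.14984130859375 (array([ 643.2, -123.4]), array([169.2, 160.8]), 3.9)
{'uv': [379.0, 92.6], 'score': 0.7} [ 0.6402 -0.1214  0.066 ]
pan [627.7  70.9] [187.2 244.7] 3.7
deck [ 643.4 -131.7] [202.6 222.5] 2.9
pan {'uv': [367.7, 102.3], 'score': 0.83} [0.628  0.0858 0.066 ]
13.9667
```

View pics/w34.png

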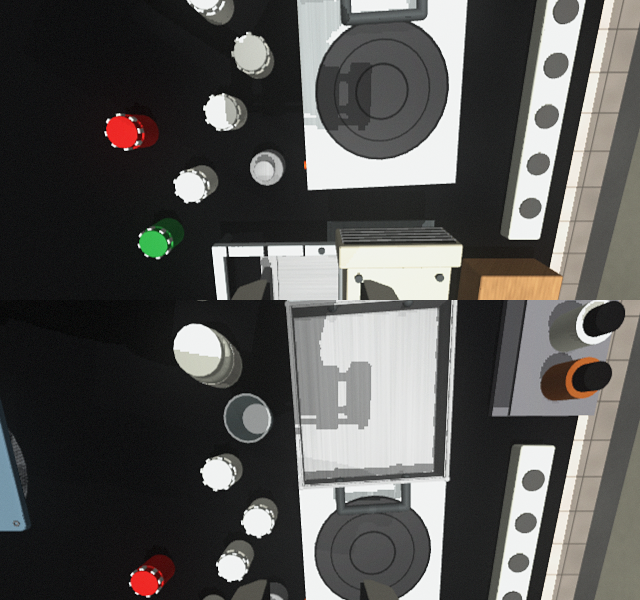

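```bash
cat >> h.py <<'E'
def find_vessel(s,exp,z0=.055,z1=.072,rad=.075):
    "white lid-top blob nearest exp -> (centre xy, radius) or None"
    P=cloud(s); hsv=cv2.cvtColor(s['img'],cv2.COLOR_RGB2HSV)
    with np.errstate(invalid='ignore'):
        m=(np.hypot(P[...,0]-exp[0],P[...,1]-exp[1])<rad)&(P[...,2]>z0)&(P[...,2]<z1)
    k,l,st,_=cv2.connectedComponentsWithStats(m.astype(np.uint8)); best=None
    for i in range(1,k):
        if st[i,4]<150: continue
        q=P[l==i]; c,r=cv2.minEnclosingCircle((q[:,:2]*1000).astype(np.float32)); c=np.array(c)/1000
        if np.median(hsv[...,1][l==i])>80 or not 20<r<30: continue
        d=np.hypot(*(c-exp[:2]))
        if best is None or d<best[0]: best=(d,c,r,np.median(P[l==i][:,2]))
    return best
GZ=.047; CZ=.192
def pick(exp,yaw):
    env.reach([exp[0],exp[1],.25],qdown(yaw)); hand.grip(.062,40)
    b=find_vessel(snap('wrist'),exp); print('seen',b)
    if b is None: return False
    c=b[1]
    if b[0]>.015: print('MOVED',b[0])
    env.line_to([c[0],c[1],.12],v=.25); env.line_to([c[0],c[1],GZ],v=.12)
    hand.grip(0,40); w=sense()['gripper_width']; print('grip',w,sense()['time_s'])
    env.line_to([c[0],c[1],CZ],v=.2); print('lift',sense()['gripper_width'])
    return abs(w-.046)<.006
def place(xy,yaw,floor=.069):
    env.line_to([*xy,CZ],attitude=qdown(yaw),v=.25); w=sense()['gripper_width']; print('carried',w)
    if w<.04: return False
    z=floor+GZ+.012; env.line_to([*xy,z],v=.15); env.wait(.1); f0=sense()['force'][2]
    while z>floor+GZ+.0005:
        z-=.003; env.line_to([*xy,z],v=.05); f=sense()['force'][2]-f0
        if abs(f)>4: break
    print('down',z,f); hand.grip(.054); env.line_to([*xy,CZ+.01],v=.2); print('t',sense()['time_s']); return True
E
python3 - <<'E'
from h import *
np.set_printoptions(precision=4,suppress=True)
env.reach([.56,.045,.46],qdown(0))
s=snap('wrist','w5'); P=cloud(s)
q=comp(P,(.63,.088),.18,.1065,.116); print('pan',*rect(q), len(q))
q=comp(P,(.63,.088),.18,.1,.107); print('bars',*rect(q), len(q))
q=comp(P,(.63,.088),.11,.066,.0725); print('floor',*rect(q), len(q),np.median(q[:,2]))
q=comp(P,(.63,.088),.18,.072,.105); print('walls',*rect(q), len(q))
for e in ((.408,.240),(.428,-.008),(.479,-.075),(.437,-.145)): print(find_vessel(s,np.array(e)))
E
```

```text
pan [626.5  89.2] [187.4 280.9] 3.5 5023
bars [627.4  -5.9] [162.2   5.6] 3.5 168
floor [626.8  88.7] [174.8 195.1] 3.5 15906 0.06946118395889828
walls [626.8  88.7] [175. 195.] 3.5 1789
(np.float64(0.0010676778876704738), array([0.4071, 0.2406]), 23.90851402282715, np.float64(0.06461039615124642))
(np.float64(0.003314318958442722), array([ 0.4248, -0.007 ]), 23.82168197631836, np.float64(0.06425042702759448))
(np.float64(0.002363868024796094), array([ 0.4767, -0.0753]), 23.75939178466797, np.float64(0.06422497800657001))
(np.float64(0.008325709751111651), array([ 0.4297, -0.1411]), 23.028301239013672, np.float64(0.06378160681046852))
```

View pics/w5.png

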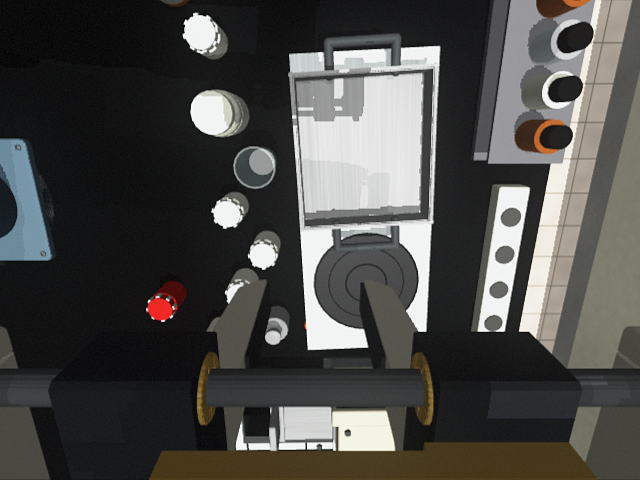

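```bash
cat >> h.py <<'E'
PAN=np.array([.6267,.0888]); TH=np.radians(3.5)
def slot(x,y): return PAN+np.array([[np.cos(TH),-np.sin(TH)],[np.sin(TH),np.cos(TH)]])@np.array([x,y])
E
python3 - <<'E'
from h import *
np.set_printoptions(precision=4,suppress=True)
if pick(np.array([.4071,.2406]),np.radians(25)): print(place(slot(-38,60)*0+slot(-.038,.060),TH))
if pick(np.array([.425,-.007]),TH): print(place(slot(.038,.060),TH))
s=snap('side','s2')
E
```

```text
seen (np.float64(0.0004696314835730588), array([0.4074, 0.2409]), 23.68568992614746, np.float64(0.06412836869442606))
grip 0.0455670084047937 18.0917
lift 0.04583313700366132
carried 0.04496069952365023
down 0.11599999999999999 2.58395414950264
t 22.6
True
seen (np.float64(0.00041586489366395653), array([ 0.4254, -0.007 ]), 23.777849197387695, np.float64(0.06418228680089305))
grip 0.04518411705328522 25.8167
lift 0.045446722643307416
carried 0.04540623125137727
down 0.11599999999999999 1.6467809313986523
t 30.65
True
```

View pics/s2.png

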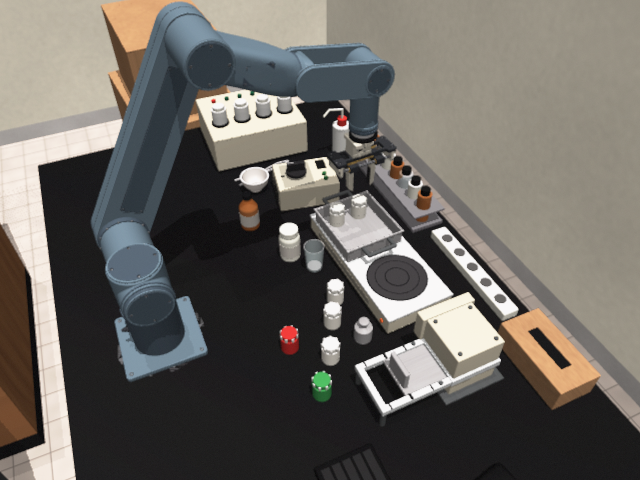

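```bash
python3 - <<'E'
from h import *
np.set_printoptions(precision=4,suppress=True)
for e,sl in (((.4767,-.0753),(0,0)),((.437,-.145),(-.038,-.060)),((.387,-.244),(.038,-.060))):
    if not pick(np.array(e),TH): print('STOP pick'); break
    if not place(slot(*sl),TH): print('STOP place'); break
env.reach([.56,.045,.46],qdown(0))
s=snap('wrist','w6'); P=cloud(s)
q=comp(P,(.63,.088),.18,.1065,.116); print('pan',*rect(q), len(q))
for x,y in ((-.038,.06),(.038,.06),(0,0),(-.038,-.06),(.038,-.06)): print(slot(x,y),find_vessel(s,slot(x,y),.122,.142,.05))
E
```

```text
seen (np.float64(0.00048051548850915136), array([ 0.4772, -0.0752]), 23.65514373779297, np.float64(0.06417998881290671))
grip 0.04540102212174492 34.1417
lift 0.04546643016058448
carried 0.045290679815608484
down 0.11599999999999999 2.0150669032816397
t 38.7333
seen (np.float64(0.001460178784875282), array([ 0.4355, -0.1451]), 23.702247619628906, np.float64(0.06418138993350647))
grip 0.045399600844107164 42.2083
lift 0.04520852436699036
carried 0.04515266867255291
down 0.11599999999999999 2.2322201953522542
t 46.8417
seen (np.float64(0.002263263874008659), array([ 0.3849, -0.2431]), 23.652637481689453, np.float64(0.06415777700921535))
grip 0.04541373556201609 50.4417
lift 0.04490157844037149
carried 0.04524815786724383
down 0.11599999999999999 1.913484898571308
t 55.7167
pan [626.6  89.3] [187.9 281. ] 3.5 5087
[0.5851 0.1464] (np.float64(0.021304776734811317), array([0.6002, 0.1614]), 23.704879760742188, np.float64(0.13335881226063293))
[0.661 0.151] (np.float64(0.00023905658465583603), array([0.6607, 0.151 ]), 23.652036666870117, np.float64(0.13321997132519114))
[0.6267 0.0888] (np.float64(0.0002507141473790757), array([0.6265, 0.089 ]), 23.706802368164062, np.float64(0.13325674180970437))
[0.5924 0.0266] (np.float64(0.000696890298366259), array([0.5919, 0.0271]), 23.49692726135254, np.float64(0.1331070105860243))
[0.6683 0.0312] (np.float64(0.0004045131745016512), array([0.6679, 0.0312]), 23.782209396362305, np.float64(0.13305261901608645))
```

View pics/w6.png

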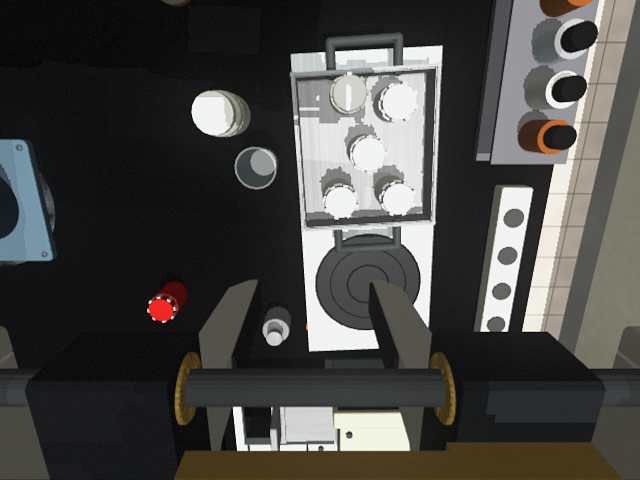

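```bash
python3 - <<'E'
from h import *
np.set_printoptions(precision=4,suppress=True)
# disc refit: ellipse of dark blob on the deck plane, outer contour circle least squares
for cam in ('wrist','scene','side'):
    s=snap(cam); P=cloud(s); g=s['img'].max(2)
    pts=np.stack(np.meshgrid(np.arange(640),np.arange(480)),-1).reshape(-1,2)
    T=s['world_from_camera']; r=np.c_[(pts[:,0]-s['cx'])/s['fx'],(pts[:,1]-s['cy'])/s['fy'],np.ones(len(pts))]@T[:3,:3].T
    X=(T[:3,3]+r*((.066-T[2,3])/r[:,2])[:,None]).reshape(480,640,3)
    m=(g<120)&(np.hypot(X[...,0]-.643,X[...,1]+.121)<.10)&(np.abs(P[...,2]-.066)<.008)
    m=cv2.morphologyEx(m.astype(np.uint8),cv2.MORPH_OPEN,np.ones((3,3)))
    k,l,st,_=cv2.connectedComponentsWithStats(m); q=X[l==1+np.argmax(st[1:,4])][:,:2]
    h=cv2.convexHull((q*1000).astype(np.float32))[:,0]
    h=h[h[:,1]<-90]   # away from pan handle
    A=np.c_[2*h,np.ones(len(h))]; c=np.linalg.lstsq(A,(h**2).sum(1),rcond=None)[0]; print(cam,c[:2],np.sqrt(c[2]+c[0]**2+c[1]**2), 'deck',*rect(comp(P,(.64,-.03),.3,.0635,.0685)))
E
```

```text
wrist [ 643.0146 -120.1133] 83.87063241615155 deck [ 643.3 -134.1] [202.3 216.5] 2.8
scene [ 643.5345 -119.3195] 82.11986356777285 deck [639.2 -25.4] [203.  434.5] 2.8
side [ 642.9296 -121.1847] 82.93765326095541 deck [641.9 -78.1] [204.7 331.8] 2.9
```

```bash
cat >> h.py <<'E'
DISC=np.array([.6431,-.1202]); PH=np.radians(2.8)
def rotv(t,x,y): return np.array([np.cos(t)*x-np.sin(t)*y,np.sin(t)*x+np.cos(t)*y])
E
python3 - <<'E'
from h import *
np.set_printoptions(precision=4,suppress=True)
b0=PAN+rotv(TH,0,-.135); b1=DISC+rotv(PH,0,-.135); z=.105
y0=best_yaw([*b0,z],TH+np.pi/2); d=y0-TH; y1=PH+d
print(b0,b1,y0,[kinematics.inverse_kinematics([*b,z],qdown(y))[5] for b,y in((b0,y0),(b1,y1))])
env.reach([*b0,.24],qdown(y0)); hand.grip(.022,50)
env.line_to([*b0,z],v=.12); print('at',sense()['tool_pos'],sense()['force'])
hand.grip(0,50); print(sense()['gripper_width'],sense()['tool_pos'],sense()['force'])
N=4
for i in range(1,N+1):
    f=i/N; env.line_to([*(b0+(b1-b0)*f),z],attitude=qdown(y0+(y1-y0)*f),v=.07); st=sense(); print(st['tool_pos'],st['gripper_width'],st['force'])
env.wait(.2); print(sense()['tool_pos'],sense()['force'])
hand.grip(.022); env.line_to([*b1,.24],v=.12)
env.reach([.56,-.10,.46],qdown(0))
s=snap('wrist','w7'); P=cloud(s)
q=comp(P,DISC,.18,.1065,.116); print('pan',*rect(q), len(q))
q=comp(P,DISC,.11,.066,.0725); print('floor',*rect(q), len(q))
q=comp(P,(.489,-.394),.05,.108,.126); print('gate',*rect(q))
for x,y in ((-.023,.075),(.038,.06),(0,0),(-.038,-.06),(.038,-.06)): print(find_vessel(s,DISC+rotv(PH,x,y),.122,.142,.05))
print(sense()['time_s'])
E
```

```text
[ 0.6349 -0.0459] [ 0.6497 -0.255 ] -1.509709802975095 [np.float64(1.2625296440172171), np.float64(0.9884352197603503)]
at [ 0.6356 -0.0461  0.1059] [ 0.265  -0.3903  0.4965]
0.010457964241439535 [ 0.6354 -0.0452  0.1059] [-0.3012  4.6921  3.3567]
[ 0.6387 -0.096   0.1058] 0.010412554954787743 [-1.137   9.6551  7.1635]
[ 0.6424 -0.1481  0.1058] 0.010937960118740668 [-1.1166 10.5407  6.6085]
[ 0.646  -0.2002  0.1058] 0.010685144915889375 [-0.3096 10.2482  7.2366]
[ 0.6498 -0.2523  0.1058] 0.010797474649259144 [-0.7381 10.7628  8.1111]
[ 0.6498 -0.2523  0.1058] [-1.1195  9.8785  7.7278]
pan [ 641.7 -117.7] [188.  281.1] 2.9 4307
floor [ 642.2 -118.8] [174.7 194.4] 3.0 8656
gate [0. 0.] [0. 0.] 0.0
(np.float64(0.0009490370407161539), array([ 0.616 , -0.0456]), 23.580263137817383, np.float64(0.13319939133795508))
(np.float64(0.002428474674425831), array([ 0.6767, -0.0565]), 23.964582443237305, np.float64(0.1330733429779447))
(np.float64(0.002487328970498643), array([ 0.6418, -0.1181]), 23.732263565063477, np.float64(0.13308251775849683))
(np.float64(0.0024383332819659666), array([ 0.6065, -0.1801]), 24.091629028320312, np.float64(0.13298656096387562))
(np.float64(0.00259838074285507), array([ 0.6832, -0.1758]), 24.1402587890625, np.float64(0.13282555920520223))
67.4167
```

View pics/w7.png

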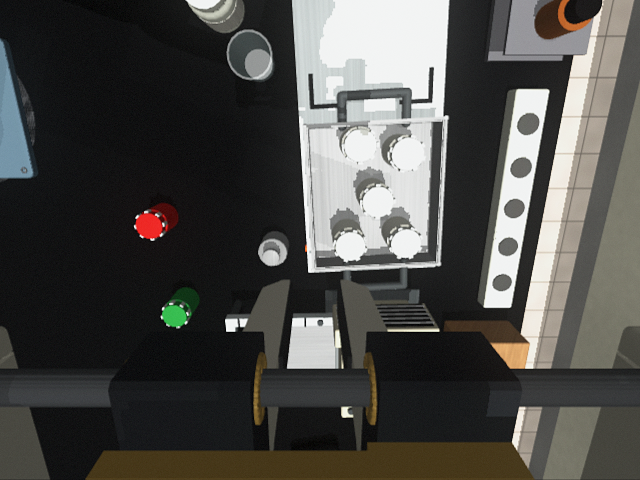

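```bash
python3 - <<'E'
from h import *
np.set_printoptions(precision=4,suppress=True)
z=.105; y1=PH-np.radians(90); g=np.array([.6487,-.2531]); t=np.array([.6503,-.2577])
env.reach([*g,.22],qdown(y1)); hand.grip(.022,50); env.line_to([*g,z],v=.12); hand.grip(0,50)
print(sense()['tool_pos']); env.line_to([*t,z],v=.03); env.wait(.2); print(sense()['tool_pos'],sense()['force'])
hand.grip(.022); env.line_to([*g,.24],v=.12)
env.reach([.56,-.10,.46],qdown(0))
s=snap('wrist'); P=cloud(s); print('pan',*rect(comp(P,DISC,.18,.1065,.116))); print('floor',*rect(comp(P,DISC,.11,.066,.0725)))
for x,y in ((-.023,.075),(.038,.06),(0,0),(-.038,-.06),(.038,-.06)): print(find_vessel(s,DISC+rotv(PH,x,y),.122,.142,.05)[:2])
yaw=best_yaw([.556,.396,.2],np.radians(78.5)); q=[kinematics.inverse_kinematics([.556,.396,.13],qdown(a)) for a in (yaw,yaw-1.05)]; print(yaw,q)
env.reach([.556,.396,.27],qdown(yaw)); hand.grip(.034,30)
s=snap('wrist','w8'); P=cloud(s)
for n,a in dict(bar=((.556,.396),.05,.118,.16),disc=((.556,.396),.05,.098,.114),reg=((.586,.391),.15,.081,.089)).items():
    q=comp(P,*a); print(n,*rect(q),np.median(q[:,2]),q[:,2].max(),len(q))
for r in finder.pinpoint('wrist','dial_grip')[:2]: print(r,ray_z(s,r['uv'],.122))
print(sense()['time_s'])
E
```

```text
[ 0.6492 -0.2523  0.1061]
[ 0.6501 -0.2545  0.106 ] [-1.6582 10.3373  8.515 ]
pan [ 642.  -120.1] [187.1 281.2] 3.4
floor [ 642.4 -121.1] [174.7 194. ] 3.3
(np.float64(0.0016689402475880027), array([ 0.6159, -0.048 ]))
(np.float64(0.001715912303587997), array([ 0.6764, -0.0581]))
(np.float64(0.0011175200860316131), array([ 0.642 , -0.1203]))
(np.float64(0.0007779165308097958), array([ 0.6074, -0.1824]))
(np.float64(0.0009770825022051635), array([ 0.6831, -0.1779]))
1.3700834628155487 [array([ 0.4558,  0.5719,  1.3243, -0.    ,  1.2454, -0.9142]), array([ 0.4558,  0.5719,  1.3243, -0.    ,  1.2454,  0.1358])]
bar [554.8 397.3] [15.8 61.8] 78.4 0.13508986721555793 0.13800419448549417 1470
disc [554.3 397.5] [66.7 65.3] 78.5 0.10535532385204188 0.11368528049392873 3117
reg [584.8 391.5] [150.  199.8] 79.1 0.08556808499604729 0.08899940915280063 22013
{'uv': [316.0, 226.8], 'score': 0.89} [0.5569 0.3964 0.122 ]
76.3417
```

View pics/w8.png

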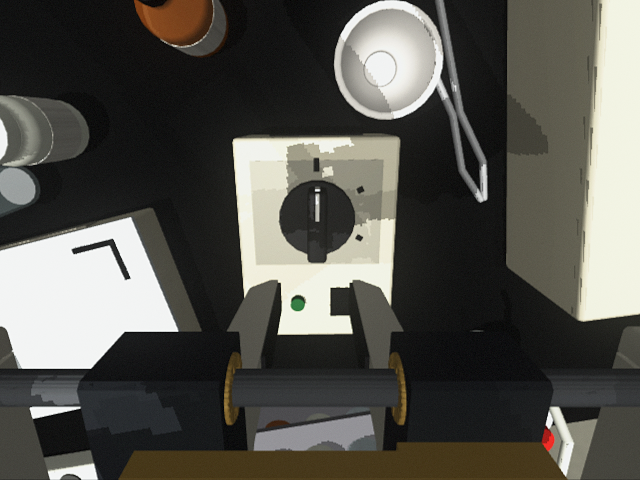

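```bash
python3 - <<'E'
from h import *
np.set_printoptions(precision=4,suppress=True)
c=[.5551,.3973]; yaw=np.radians(78.6)
P=lambda:(sense()['tool_pos'],sense()['force'],sense()['torque'][2],sense()['gripper_width'])
env.reach([*c,.20],qdown(yaw)); env.line_to([*c,.127],v=.08); print(*P()); f0=sense()['force'][2]
hand.grip(0,20); print(*P())
z=.1255
while z>.108:
    z-=.001; env.line_to([*c,z],v=.03); st=sense(); f=st['force'][2]-f0
    if st['tool_pos'][2]<.1172 or f>22: break
env.wait(.2); print('pressed',z,*P())
E
```

```text
[0.5555 0.3975 0.1277] [ 0.2381 -0.5658  0.616 ] -0.016406299688794312 0.033913190757493536
[0.5554 0.3977 0.1275] [0.4309 1.8307 1.4553] 0.020506308673913867 0.016401887747050828
pressed 0.11549999999999999 [0.5556 0.3977 0.1201] [-7.5578 -3.4347 21.8751] -0.08578141333454657 0.016033962657964453
```

```bash
python3 - <<'E'
from h import *
np.set_printoptions(precision=4,suppress=True)
c=[.5551,.3973]; yaw=np.radians(78.6); z=.1155
for i in range(1,7):
    env.reach([*c,z],qdown(yaw-1.04*i/6)); st=sense(); print(st['tool_pos'],st['force'],st['torque'][2],st['gripper_width'],st['joint_pos'][5])
env.wait(.2); print(sense()['force'],sense()['torque'][2])
hand.grip(.034); print(sense()['force'],sense()['tool_pos'])
env.line_to([*c,.20],v=.1); env.line_to([*c,.27],v=.15)
s=snap('wrist','w9'); P=cloud(s)
for n,a in dict(bar=((.556,.396),.05,.118,.16),disc=((.556,.396),.05,.092,.114)).items():
    q=comp(P,*a); print(n,*rect(q),np.median(q[:,2]),q[:,2].max(),len(q))
print(sense()['time_s'])
E
```

```text
[0.5556 0.3976 0.1201] [-6.7763 -2.6031 21.6351] 0.006701919756158678 0.01561518391592739 -0.739701991064
[0.5556 0.3976 0.1201] [-6.2809 -2.2698 23.0109] -0.05183947034589454 0.01603528039975785 -0.5664079010233783
[0.5556 0.3976 0.12  ] [-6.5677 -2.7672 22.2433] -0.03389283607707359 0.015610262884196143 -0.3930372239084734
[0.5555 0.3976 0.1201] [-7.5831 -2.7763 22.7026] -0.01005033803084826 0.01588327495912412 -0.21970126685056812
[0.5555 0.3975 0.1201] [-6.5584 -2.3737 21.5376] -0.0588989188368784 0.016220465381166872 -0.04638367417033896
[0.5555 0.3975 0.1201] [-6.2014 -3.4013 23.3321] -0.019525532589110727 0.015836619650591015 0.12694115566175299
[-6.7138 -2.8893 22.4942] 0.0002852319195098957
[6.4873 2.1415 8.0658] [0.5592 0.3985 0.1186]
bar [554.5 398. ] [15.8 60.9] 19.2 0.13505652566997012 0.1381168554604978 1471
disc [554.9 397.9] [66.6 65.8] 17.9 0.10529866552852829 0.11388160024464522 3153
85.0833
```

View pics/w9.png

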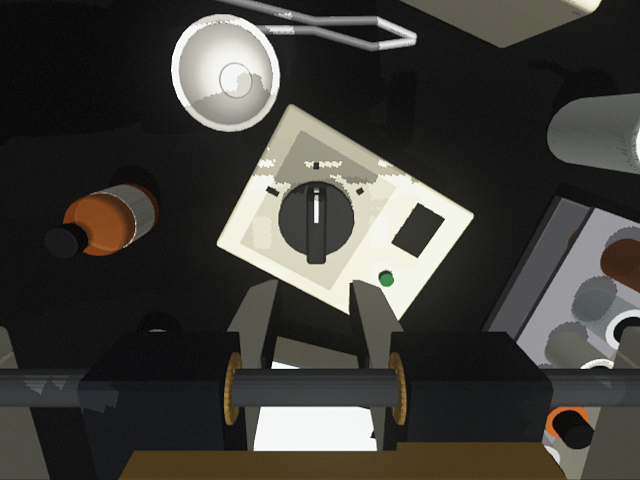

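```bash
python3 - <<'E'
from h import *
np.set_printoptions(precision=4,suppress=True)
for n in ('scene','side'):
    s=snap(n,n+'9'); P=cloud(s)
    print(n,'gate',*rect(comp(P,(.489,-.394),.05,.108,.126)),'pan',*rect(comp(P,DISC,.18,.1065,.116)))
    for x,y in ((-.023,.075),(.038,.06),(0,0),(-.038,-.06),(.038,-.06)): b=find_vessel(s,DISC+rotv(PH,x,y),.124,.142,.05); print(b and (b[1],b[3]))
    for m,(c,a,b) in dict(beaker=((.475,.065),.066,.1),jar=((.428,.138),.1,.115),weight=((.49,-.22),.06,.08)).items(): print(m,rect(comp(P,c,.05,a,b))[:2])
print(sense()['force'],sense()['time_s'])
E
```

```text
scene gate [ 491.4 -394. ] [74.9 16.2] 86.5 pan [ 643.1 -118.6] [188.7 283.3] 3.3
(array([ 0.618 , -0.0483]), np.float64(0.1311264788401143))
(array([ 0.6784, -0.0569]), np.float64(0.13159951185594276))
(array([ 0.644 , -0.1189]), np.float64(0.13134910440436232))
(array([ 0.6088, -0.1816]), np.float64(0.1313293107606428))
(array([ 0.6844, -0.1779]), np.float64(0.13118607641257263))
beaker (array([475.8,  66.2]), array([60. , 59.8]))
jar (array([427.9, 138.2]), array([56.4, 50.4]))
weight (array([ 492.2, -218.2]), array([28.4, 26.1]))
side gate [ 490.2 -395.5] [13.6 69.3] 1.0 pan [ 644.1 -122.2] [189.3 283. ] 3.1
(array([ 0.6179, -0.0472]), np.float64(0.13144192198538907))
(array([ 0.6772, -0.0591]), np.float64(0.1313190068630411))
(array([ 0.6456, -0.1197]), np.float64(0.13152431252169094))
(array([ 0.6104, -0.1838]), np.float64(0.13177449636904126))
(array([ 0.6843, -0.1811]), np.float64(0.1315860424410138))
beaker (array([476.5,  65.3]), array([62.3, 57.4]))
jar (array([428.8, 136.7]), array([55.9, 52.3]))
weight (array([ 490.1, -221. ]), array([26.6, 27.1]))
[0.2122 0.4105 0.176 ] 85.1833
```

View pics/side9.png

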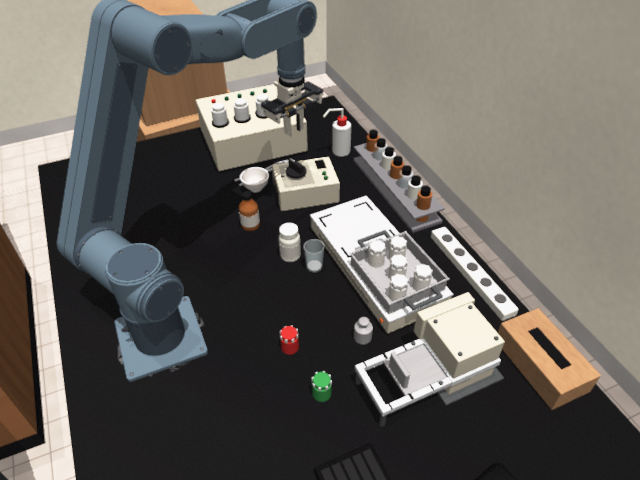

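The side view shows all five vessels standing in the pan on the disc, the gate handle at its line, and the bystanders where they were. I'm handing the job in.

```bash
python3 -c "
from h import *
workorder.finish_job(); print(sense()['time_s'])"
```

```text
the job is handed in; nothing more can be done
the job is handed in; nothing more can be done
```

The job is done in the order asked and was handed in at about 85 s of robot time, with the arm clear of everything.

- **Gate:** I pulled it to the half-open line. The handle's middle measured x = 0.489 m against the line at 0.488 m, about 1 mm short of it. The scene and side cameras read 2–3 mm short, within their coarser accuracy.
- **Vessels:** I found five vessels and stood all of them upright in the pan while it was at rest. The first one placed later turned up about 2 cm from where I put it, probably the knock mentioned in the task. It was still upright and inside the pan, so I left it.
- **Pan:** I slid it by its leading handle and never lifted it. The first slide stopped about 2.5 mm short, so I made one small correction. The last wrist view puts it about 1 mm from the disc centre.
- **Dial:** I pushed it fully in and turned it clockwise about 59° (about 1.05 rad from off). It sprang back out, with its top at the same height as before.
- **Other things:** In the last pictures the beaker, reagent jar and weight measured where they started. The other bystanders and the red and green look-alikes showed no change.

No check failed. The only disagreements between cameras were 2–3 mm.

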